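Wind the drying board up one division and clamp it

ROBOT

A 7-joint arm with a two-finger parallel gripper is mounted at the origin on the work surface. World frame = base frame: x ahead of the robot, y to its left, z up, the work surface at z = 0. Lengths are in m, angles in rad, forces in N, time in s.
With the tool pointing down it reaches from about 0.4 to 0.85 m from the base axis. Payload 4.4 kg.
Tool frame: the origin (TCP) lies midway between the tips of the shut fingers; the grasp point (between the pads) lies 19 mm behind it (manip.pinch_z is the distance from the TCP to the grasp point, in m); x points along the fingers, z is the direction in which the jaws open and shut, and the axes are right-handed (so a half turn about x gives the same grasp; the last joint's range is limited). The gripper opens to 94 mm and grips with 3 to 60 N. Pads are 16 mm wide; open, the fingers measure 119 mm over their backs; the gripper's body (75 mm by 177 mm) begins 78 mm behind the grasp point.
Start: joints at [1.085, 0.628, 0.038, 1.517, -0.027, 0.996, -0.02], TCP at [0.265, -0.594, 0.205] pointing down, gripper open.
Joint ranges: [-3.06, 3.06], [-0.37, 2.12], [-1.25, 1.32], [0.18, 2.47], [-1.1, 4.24], [0.23, 1.98], [-2.94, 2.94]. Speed limits (rad/s): [2.57, 2.57, 3.14, 3.14, 3.14, 3.14, 3.14].

INTERFACE

Orientations are given as a unit quaternion [x, y, z, w].
In Python, from plant import manip gives the robot as it stands. The module is installed in compiled form; this text tells all that it offers.
- The arm moves only by the tool drive_tool, never from a script. Its argument "rows" is a list of rows, each a list of 2 entries, a list of its own where there are three numbers: the shift along the world's x, y, z in units of 30 mm (1.0 is 30 mm), then the turn about the world's z in units of 10 degrees (1.0 is 10 degrees). In form: [[[tx, ty, tz], yaw], ...]. A call has 1 to 10 rows; each row shifts and turns the pose as measured when the row begins; what a row does not reach is not made up. A row lasts 1/8 s, in which the tool goes at most 62.5 mm and 10.7 degrees, less where a joint would pass 70% of its speed; a pose out of reach is approached as far as the arm can. A call is refused whole if a number of a shift passes 1 or a number of a turn 1, either way. A call with a gripper value outside its range is refused whole. "hand" is the closure in counts, from 0 (fully open) to 255 (shut), set as the call begins (left out, the last holds). The fingers move at their own pace and stop on an object; the grip force is fixed at half the most. Time passes only in rows, so rows that do not move let the fingers close. It gives the time, the measured TCP pose, the force and the opening at its end, in the units of the state.
- manip.get_obs(): the state, without advancing time (a new reading comes with each control period).
- manip.snapshot(name): name is "scene" or "top"; returns (picture, depth): 384x512x3 uint8, red, green, blue; 384x512 float32, m along the optical axis (not along the pixel's ray), 0 where there is no reading.
- manip.camera_model(name): a dict with "fov_y" (degrees; the focal length in pixels is half the picture's height over the tangent of half this angle, whatever the lens; pixels are square), "cx", "cy" (the principal point, pixels), "rvec" (rotation vector, rad) and "tvec" (3), from world to camera coordinates, as OpenCV has them. Camera axes: x right, y down, z forward; pixel columns grow to the right and rows downward; lengths in m; the calibration is good to about 2 mm. A picture is of the moment at which its call begins. camera_model takes no time and is no camera call.
- manip.sign_off(): hands the job in, once; it reports no verdict.
The state is a dict: "t": time; "qpos": joint angles; "qd": joint speeds; "effort": joint torques, N m; "eef_pos": TCP position; "tcp_rot": TCP orientation; "contact_force": force on the tool from outside, world axes, zero at the start; "wrist_torque": the same for the moment, N m; "width": opening from 0.0 (shut) to 1.0 (fully open).
Only numpy, scipy, OpenCV 4.12 (cv2) and the standard library are available. Lean on these libraries where they do the work, as an engineer would, in place of code of your own. Each camera call takes 0.05 s, during which the arm holds its last target.

TASK

The sun has moved: on the tilting drying stand, wind the worm-drive crank clockwise (seen from above) by its upright handle, held lightly, until the red pointer stands in line with the yellow marker, about three turns on. Then press the black-knobbed clamp lever down by feel until it is firmly tight, so that the wind cannot rattle the board. Force neither crank nor lever, keep off the board, leave the other things where they lie, and let go of everything at the end.

Things in the scene. Friction and masses are not known exactly. Their poses are not given: they have to be found in the camera images.
- stand: The fixed stand: 270 x 520 mm steel base plate, 10 mm thick, green gearbox at its right end (seen from the robot). Origin on the table under the board's level tilt axis, which runs along its y at height 125 mm; its x points away from the robot, its y to the left along the base plate. Yaw varies between -0.25 and 0.3 rad.
- crank_axis (a point): Point on the crank's upright axis, 262 mm above the table (mid height of the handle). The crank hub (radius 14 mm) and arm (18 mm wide, 9 mm thick) lie between 200 and 217 mm above the table; the gearbox below them reaches 186 mm.
- handle_mid (a point): A point on the axis of the crank's black upright handle, 257 mm above the table. The handle is a cylinder of 24 mm diameter from 217 to 283 mm above the table, 40 mm from the crank axis; it spins freely on the crank arm, so a hand can hold it without turning. Winding needs about 3 N at the handle; the crank stands where it is left. A light grip of 20 to 40 N is ample; squeeze of both fingers and side force together over 120 N damages it.
- crank (a joint): Angle of the crank in rad, growing clockwise seen from above, over several turns. One clockwise turn (6.283) tilts the board 5 degrees further and moves the pointer 8.3 mm towards the marker (1:72).
- pointer (a point): Tip of the red pointer (4 mm wide) that tilts with the board, 95 mm from the tilt axis, above a white graduated arc (a mark every 5 degrees, long ones every 15). It moves along the arc away from the robot (stand's +x) as the crank is wound clockwise; it starts near the 15 degree mark.
- marker (a point): Middle of the yellow sliding tab (7 mm wide) on the graduated arc, near the 30 degree mark, also 95 mm from the tilt axis: where the pointer shall stand. It starts 11 to 19 degrees (2.2 to 3.8 turns) ahead of the pointer. Pointer and marker coincide when in line.
- lever_pivot (a point): Pivot of the clamp lever, 125 mm above the table, at the near side of the brake disc, between two green cheeks that reach 14 mm above it and 13 mm to each side along stand x. The pivot axis runs along the stand's y.
- lever_knob (a point): Centre of the black ball (24 mm diameter) at the end of the clamp lever, 93 mm from the pivot; it points to the robot (stand's -x) and upward. The lever rod is 12 mm thick. The lever starts 30 to 42 degrees above level and is slack.
- clamp_lever: Clamp lever (origin at its pivot) with the eccentric cam that presses on the rim of the brake disc. Pressed down, it turns with about 5 N (60 mm out from the pivot) until the cam meets the disc, somewhere between 22 degrees above and 23 degrees below level, different each time and only to be felt; then it stiffens sharply: from 10 N it is firmly tight, 14 to 18 N is a good push, over 25 N forces it. It stays where it is left.
- cradle: What tilts: wooden drying board (250 x 250 mm, with six dried roes, hard), shaft, brake disc (160 mm diameter, 107 mm to the left of the crank) and pointer. Origin on the tilt axis, beside the crank. The board begins 175 mm to the left of the crank and its raised near edge reaches up to 250 mm above the table. It turns by the crank alone, not to be pushed by hand.
- spanner: Steel spanner lying on the base plate below the board. Leave it.
- spare_wedge: Wooden wedge block, 70 x 28 x 18 mm, on the base plate behind the brake disc. Leave it.
- roe_a: Pair of dried roes, 170 x 75 x 19 mm, lying on the table to the right. Leave it.
- roe_b: Second pair of dried roes, the same size, on the table to the right. Leave it.
- board_brush: Flat brush lying on the table to the right. Leave it.
- wipe_bottle: Green bottle, 64 mm diameter, 190 mm high, standing at the right. Leave it.
- salt_jar: Jar with a blue lid, 80 mm diameter, 100 mm high, at the left. Leave it.
- cup: Blue mug, 72 mm diameter, 80 mm high, at the left. Leave it.

How it is judged:
By the outcome, as a careful person would: the job done as asked, in the order asked, and still so for the second after the job is handed in, with the robot touching nothing.
It also fails if it takes over 69 s, if anything falls off the work surface, if the arm or the gripper's body presses on something with over 40 N, if the wrist force passes 120 N, or if a joint passes its speed limit or range.

## Working session

There is one attempt and no reset: what is moved stays moved. The work goes in short steps, Python scripts to look and compute and a tool call to move; the robot and the scene stay as the last step left them, time stands still between calls to the robot, and variables do not carry over. Pictures are saved under pics/ and viewed, and the job is handed in when it is done.

Besides the shell and the picture viewer there is one more tool, called after ">>>" as name(argument=value, ...) on one line, values as JSON. drive_tool: Moves the arm, as the interface text tells. Its arguments: {"type":"object","properties":{"rows":{"type":"array","items":{"type":"array"}},"hand":{"type":"number"}},"required":["rows"]}

```bash
mkdir -p pics; cat > h.py <<'E'
import numpy as np,cv2
from plant import manip
def cam(n):
    c=manip.camera_model(n);f=192/np.tan(np.radians(c['fov_y'])/2)
    R,_=cv2.Rodrigues(np.array(c['rvec'],float));return f,c['cx'],c['cy'],R,np.array(c['tvec'],float).ravel()
def ray_z(n,u,v,z):
    f,cx,cy,R,t=cam(n);d=R.T@np.array([(u-cx)/f,(v-cy)/f,1]);o=-R.T@t
    return o+d*(z-o[2])/d[2]
def pt(n,u,v,dep):
    f,cx,cy,R,t=cam(n);return R.T@(np.array([(u-cx)/f*dep,(v-cy)/f*dep,dep])-t)
def proj(n,p):
    f,cx,cy,R,t=cam(n);q=R@np.array(p)+t;return q[0]/q[2]*f+cx,q[1]/q[2]*f+cy
def snap(n,name):
    im,d=manip.snapshot(n);cv2.imwrite(f'pics/{name}.png',im[:,:,::-1]);np.savez(f'pics/{name}.npz',im=im,d=d);return im,d
E
python3 - <<'E'
from h import *
for n in('scene','top'):
    snap(n,n+'0');f,cx,cy,R,t=cam(n);print(n,f,cx,cy,-R.T@t,R[2],manip.camera_model(n))
print(manip.get_obs(),manip.pinch_z)
E
```

```text
scene 404.77924777537544 252.56106847778466 190.25653029059814 [1.67633918 0.12241256 1.06615061] [-0.78834781 -0.08952502 -0.60868137] {'fov_y': 50.75302217645699, 'cx': 252.56106847778466, 'cy': 190.25653029059814, 'rvec': array([ 1.61117481,  1.76695551, -0.8879029 ]), 'tvec': array([ 0.06381675, -0.1777212 ,  1.98144331])}
top 361.94154145752475 259.5330763292993 195.7893579074261 [ 0.45005806 -0.0041084   1.3487581 ] [ 0.08198556 -0.00200869 -0.99663149] {'fov_y': 55.88943335667092, 'cx': 259.5330763292993, 'cy': 195.7893579074261, 'rvec': array([ 2.19473708, -2.16659155,  0.09229984]), 'tvec': array([-0.01399615,  0.55898722,  1.30730828])}
{'t': 0.1, 'qpos': array([ 1.08522927,  0.62923419,  0.03844422,  1.51825955, -0.02696969,
        0.99633222, -0.02003347]), 'qd': array([ 0.00293647, -0.00188443,  0.00117919, -0.00275363, -0.00078705,
        0.00042013,  0.00152883]), 'effort': array([ 3.21962565e-03, -5.50796485e+01,  1.14749394e+00, -1.87118912e+01,
       -5.21418150e-02,  1.91602955e-02,  8.54383870e-05]), 'eef_pos': array([ 0.26467703, -0.59300479,  0.20466141]), 'tcp_rot': array([ 0.38517699,  0.59371384, -0.38454163,  0.59268061]), 'contact_force': array([-0.35120898, -0.52781736, -0.31622082]), 'wrist_torque': array([-0.00034745, -0.04205401,  0.02619116]), 'width': 0.9993939812706285} 0.0188
```

View pics/scene0.png

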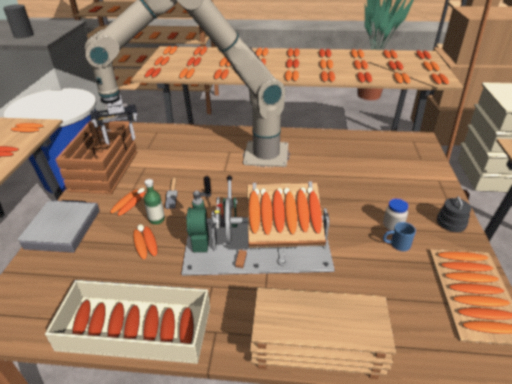

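View pics/top0.png

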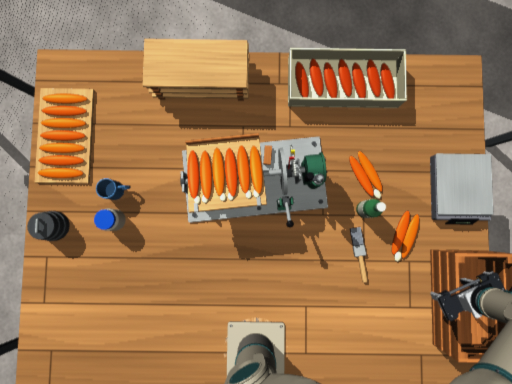

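```bash
python3 - <<'E'
import cv2
a=cv2.imread('pics/top0.png');cv2.imwrite('pics/top0c.png',cv2.resize(a[60:240,220:400],(720,720),interpolation=cv2.INTER_CUBIC)[:600])
a=cv2.imread('pics/scene0.png');cv2.imwrite('pics/scene0c.png',cv2.resize(a[130:280,100:300],(800,600),interpolation=cv2.INTER_CUBIC))
E
```

```text
(no output)
```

View pics/scene0c.png

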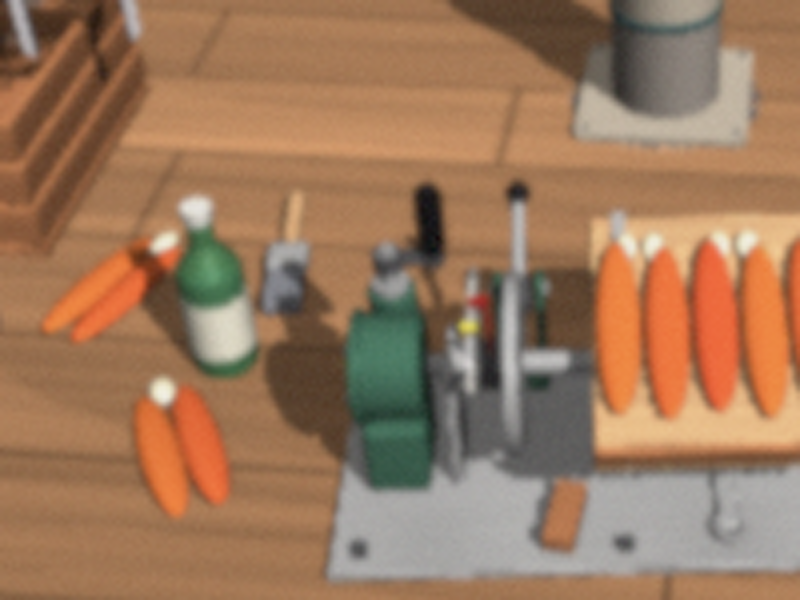

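View pics/top0c.png

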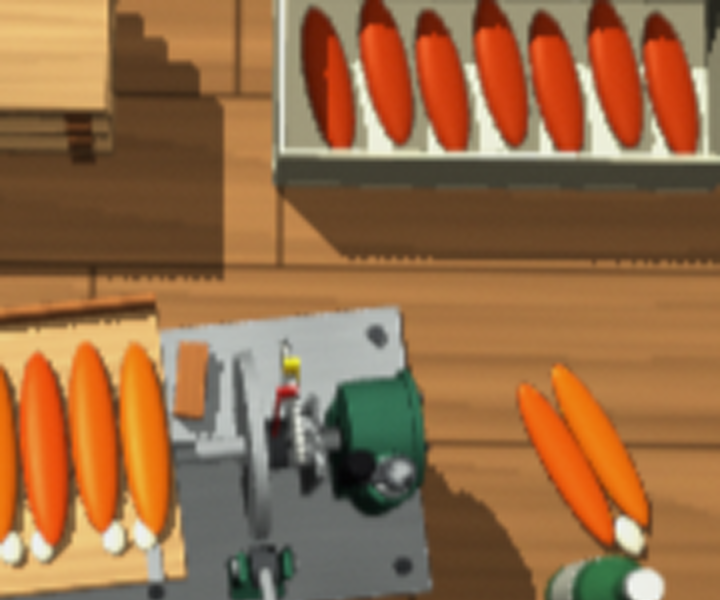

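The stand is in the middle: handle near top px (309,176), hub at (320,179), lever knob at (290,224), pointer at (291,158) and marker at (293,151). Next I'll measure these.

```bash
cat > m.py <<'E'
from h import *
def blobs(im,mask,roi,mn=4):
    x0,y0,x1,y1=roi;m=np.zeros(mask.shape,np.uint8);m[y0:y1,x0:x1]=mask[y0:y1,x0:x1]
    n,l,s,c=cv2.connectedComponentsWithStats(m)
    return [(c[i].round(1),s[i]) for i in range(1,n) if s[i][4]>=mn],l
def masks(im):
    h=cv2.cvtColor(im,cv2.COLOR_RGB2HSV);H,S,V=[h[:,:,i].astype(int) for i in range(3)]
    return dict(black=(V<45),yellow=(abs(H-30)<7)&(S>150)&(V>120),red=((H<6)|(H>174))&(S>150)&(V>90))
E
python3 - <<'E'
from m import *
for n,rois in dict(top=dict(black=(270,160,330,235),yellow=(280,140,300,165),red=(280,140,300,170)),scene=dict(black=(195,170,240,220),yellow=(205,200,230,220),red=(210,195,230,220))).items():
    z=np.load(f'pics/{n}0.npz');im,d=z['im'],z['d'];M=masks(im)
    for k,r in rois.items():
        for c,s in blobs(im,M[k],r)[0]:
            u,v=c;dd=d[int(round(v)),int(round(u))];print(n,k,c,s,dd.round(3),pt(n,u,v,dd).round(3))
for u,v in[(320,137),(326.5,208),(188.5,222)]: print('corner',ray_z('top',u,v,.01).round(3))
print('hub',ray_z('top',320,179,.217).round(3))
E
```

```text
top black [307.9 177.8] [302 162  16  27 166] 1.078 [ 0.594 -0.15   0.28 ]
top black [289.5 171.6] [288 165   4  12  33] 1.214 [ 0.632 -0.106  0.146]
top black [281. 180.] [281 177   1   7   7] 1.253 [ 0.608 -0.08   0.104]
top black [296.5 179.3] [295 177   4   6  20] 1.294 [ 0.617 -0.138  0.064]
top black [289.8 202. ] [289 199   2   7   9] 1.235 [ 0.532 -0.11   0.116]
top black [282.6 204.4] [282 203   2   4   5] 1.219 [ 0.522 -0.085  0.132]
top black [278.7 205.3] [278 204   3   3   6] 1.247 [ 0.52  -0.073  0.104]
top black [289.5 223.6] [287 221   6   6  31] 1.156 [ 0.458 -0.103  0.189]
top yellow [292.5 151. ] [291 150   4   3  12] 1.154 [ 0.688 -0.11   0.211]
top red [291.3 157.6] [290 157   4   2   7] 1.148 [ 0.666 -0.106  0.215]
scene black [206.9 185.5] [205 177   5  17  70] 1.355 [ 0.614 -0.152  0.257]
scene red [220.4 205.2] [219 204   3   4   8] 1.331 [ 0.668 -0.1    0.219]
corner [ 0.785 -0.232  0.01 ]
corner [ 0.518 -0.255  0.01 ]
corner [0.46  0.254 0.01 ]
hub [ 0.599 -0.196  0.217]
```

```bash
cat >> m.py <<'E'
def cloud(n,im,d):
    f,cx,cy,R,t=cam(n);v,u=np.mgrid[:384,:512];C=np.stack([(u-cx)/f*d,(v-cy)/f*d,d],-1)
    return (C-t)@R
E
python3 - <<'E'
from m import *
P={}
for n in('top','scene'):
    z=np.load(f'pics/{n}0.npz');im,d=z['im'],z['d'];P=cloud(n,im,d)
    box=(abs(P[...,0]-.6)<.08)&(abs(P[...,1]+.17)<.07)
    V=im.max(2)
    for lo,hi in((.195,.23),(.225,.262),(.262,.3)):
        k=box&(P[...,2]>lo)&(P[...,2]<hi);q=P[k]
        print(n,lo,hi,len(q));
        if len(q): 
            print(' min',q.min(0).round(3),'max',q.max(0).round(3),'mean',q.mean(0).round(4))
            vv,uu=np.nonzero(k)
            for a,b in list(zip(zip(uu,vv),q))[:300 if len(q)<75 else 0]: print('  ',a,b.round(3),V[a[1],a[0]],end=';')
            print()
E
```

```text
top 0.195 0.23 138
 min [ 0.591 -0.207  0.198] max [ 0.68  -0.101  0.229] mean [ 0.621  -0.1578  0.2153]

top 0.225 0.262 17
 min [ 0.589 -0.159  0.229] max [ 0.665 -0.107  0.262] mean [ 0.5984 -0.1461  0.2461]
   (np.int64(292), np.int64(157)) [ 0.665 -0.107  0.229] 178;   (np.int64(305), np.int64(175)) [ 0.605 -0.144  0.258] 12;   (np.int64(304), np.int64(177)) [ 0.602 -0.143  0.238] 12;   (np.int64(305), np.int64(177)) [ 0.598 -0.143  0.262] 8;   (np.int64(304), np.int64(178)) [ 0.599 -0.143  0.236] 11;   (np.int64(305), np.int64(178)) [ 0.596 -0.144  0.254] 6;   (np.int64(304), np.int64(179)) [ 0.596 -0.144  0.229] 13;   (np.int64(305), np.int64(179)) [ 0.594 -0.145  0.246] 6;   (np.int64(306), np.int64(179)) [ 0.593 -0.147  0.259] 6;   (np.int64(305), np.int64(180)) [ 0.593 -0.147  0.233] 5;   (np.int64(306), np.int64(180)) [ 0.591 -0.148  0.247] 4;   (np.int64(307), np.int64(180)) [ 0.591 -0.151  0.252] 5;   (np.int64(308), np.int64(180)) [ 0.59  -0.153  0.257] 5;   (np.int64(309), np.int64(180)) [ 0.59  -0.156  0.259] 9;   (np.int64(310), np.int64(180)) [ 0.59  -0.159  0.256] 
[... 10171 characters left out ...]
.int64(182)) [ 0.614 -0.157  0.271] 27;   (np.int64(206), np.int64(182)) [ 0.613 -0.154  0.27 ] 21;   (np.int64(207), np.int64(182)) [ 0.613 -0.15   0.27 ] 26;   (np.int64(208), np.int64(182)) [ 0.611 -0.147  0.269] 28;   (np.int64(209), np.int64(182)) [ 0.604 -0.146  0.264] 52;   (np.int64(210), np.int64(182)) [ 0.605 -0.142  0.265] 100;   (np.int64(204), np.int64(183)) [ 0.611 -0.161  0.264] 68;   (np.int64(205), np.int64(183)) [ 0.615 -0.157  0.268] 29;   (np.int64(206), np.int64(183)) [ 0.617 -0.153  0.269] 22;   (np.int64(207), np.int64(183)) [ 0.616 -0.15   0.268] 25;   (np.int64(208), np.int64(183)) [ 0.611 -0.148  0.265] 24;   (np.int64(209), np.int64(183)) [ 0.61  -0.145  0.265] 46;
```

```bash
python3 - <<'E'
import cv2,numpy as np
a=cv2.imread('pics/top0.png');cv2.imwrite('pics/top0d.png',cv2.resize(a[140:200,275:335],(600,600),interpolation=cv2.INTER_NEAREST))
E
```

```text
(no output)
```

View pics/top0d.png

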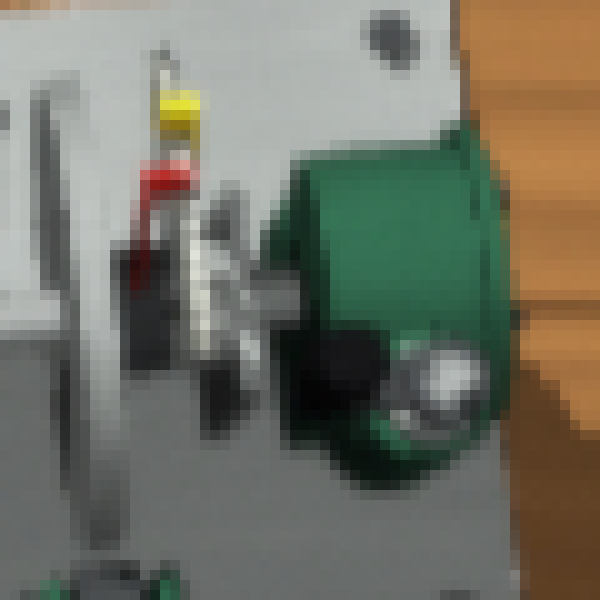

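```bash
cat >> m.py <<'E'
from scipy.spatial.transform import Rotation as Rn
def st():
    o=manip.get_obs();R=Rn.from_quat(o['tcp_rot']).as_matrix()
    print('t',round(o['t'],2),'p',o['eef_pos'].round(4),'F',o['contact_force'].round(1),'w',round(o['width'],3),'toolx',R[:,0].round(2),'jaw',R[:,2].round(3),'q',o['qpos'].round(2));return o
E
python3 -c "
from m import *
st()"
```

```text
t 0.1 p [ 0.2647 -0.593   0.2047] F [-0.4 -0.5 -0.3] w 0.999 toolx [-0.  0. -1.] jaw [ 0.408 -0.913 -0.002] q [ 1.09  0.63  0.04  1.52 -0.03  1.   -0.02]
```

>>> drive_tool(rows=[[[0, 0.5, 1], 0], [[0.5, 1, 1], 0], [[0.8, 1, 1], 0], [[0.8, 1, 1], 0], [[0.8, 1, 0.5], 0], [[0.8, 1, 0], 0], [[0.8, 1, 0], 0], [[0.8, 1, 0], 0], [[0.8, 1, 0], 0], [[0.8, 1, 0], 0]], hand=0)

```text
t: 1.35
eef_pos: [0.472, -0.2988, 0.3392]
tcp_rot: [0.388, 0.595, -0.386, 0.588]
contact_force: [0.7, -0.6, -0.6]
width: 1.004
```

>>> drive_tool(rows=[[[0.9, 1, 0], 0], [[0.9, 1, 0], 0], [[0.9, 1, 0], 0], [[0.9, 1, 0], 0], [[0.6, 0.7, 0], 0], [[0, 0, 0], 0]])

```text
t: 2.1
eef_pos: [0.6013, -0.1487, 0.3362]
tcp_rot: [0.386, 0.598, -0.385, 0.587]
contact_force: [-0.1, 0.1, 1.2]
width: 1.0
```

```bash
python3 -c "
from m import *
st()
snap('scene','s1');snap('top','t1')"
```

```text
t 2.1 p [ 0.6013 -0.1487  0.3362] F [-0.1  0.1  1.2] w 1.0 toolx [-0.01  0.01 -1.  ] jaw [ 0.405 -0.914 -0.014] q [ 0.24  0.49 -0.07  1.4   0.03  1.27 -0.98]
```

View pics/s1.png

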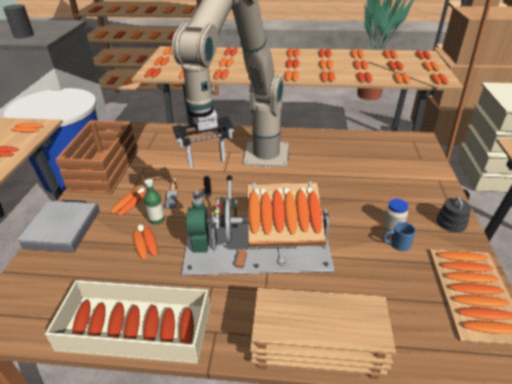

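View pics/t1.png

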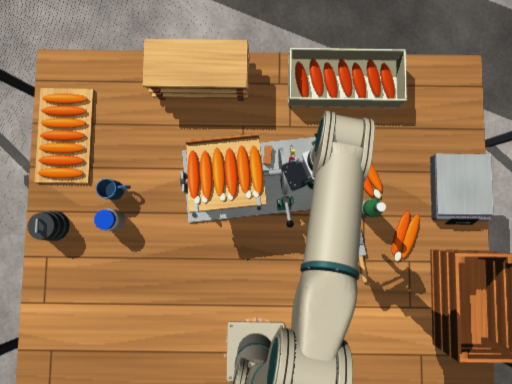

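Gripper stands above the handle, and pointer and marker (top px ~(292,155)) are visible past it. Descending.

>>> drive_tool(rows=[[[0, -0.2, -0.8], 0], [[0, 0, -0.9], 0], [[0, 0, -0.9], 0], [[0, 0, -0.6], 0], [[0, 0, -0.1], 0]])

```text
t: 2.82
eef_pos: [0.5937, -0.1703, 0.2366]
tcp_rot: [0.389, 0.593, -0.393, 0.585]
contact_force: [0.5, 0.1, -0.1]
width: 1.005
```

```bash
python3 -c "
from m import *
st();print(proj('scene',[.6,-.154,.25]))
im,_=snap('scene','s2');cv2.imwrite('pics/s2c.png',cv2.resize(im[130:250,160:280,::-1],(600,600),interpolation=cv2.INTER_CUBIC))"
```

```text
t 2.83 p [ 0.5937 -0.1703  0.2366] F [ 0.5  0.1 -0.1] w 1.005 toolx [-0.01  0.   -1.  ] jaw [ 0.388 -0.922 -0.007] q [ 0.27  0.56 -0.06  1.56  0.04  1.04 -0.97]
(np.float64(207.17033590464996), np.float64(184.58584204547878))
```

View pics/s2c.png

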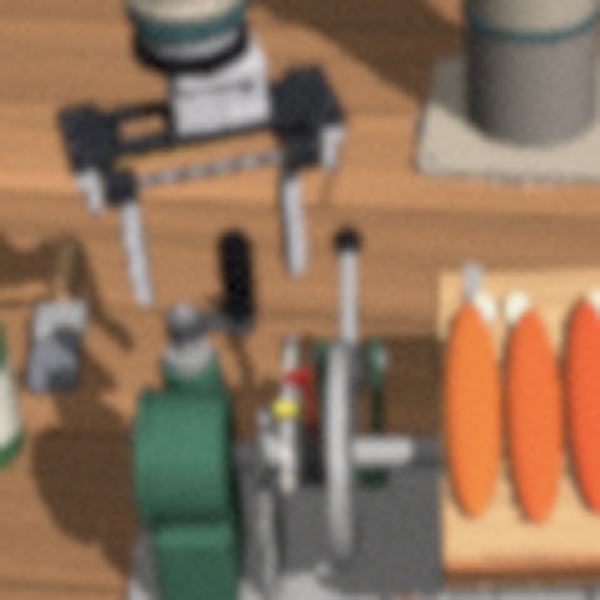

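>>> drive_tool(rows=[[[0.2, 0.5, 0], 0]])

```text
t: 3.0
eef_pos: [0.5998, -0.1575, 0.2379]
tcp_rot: [0.39, 0.592, -0.395, 0.585]
contact_force: [0.4, -0.8, -0.6]
width: 1.004
```

>>> drive_tool(rows=[[[0, 0, 0], 0]])

```text
t: 3.12
eef_pos: [0.601, -0.1552, 0.2388]
tcp_rot: [0.39, 0.592, -0.393, 0.586]
contact_force: [0.2, -0.4, -0.1]
width: 1.001
```

>>> drive_tool(rows=[[[0, 0, 0], 0], [[0, 0, 0], 0], [[0, 0, 0], 0], [[0, 0, 0], 0]], hand=255)

```text
t: 3.62
eef_pos: [0.6016, -0.1554, 0.2401]
tcp_rot: [0.39, 0.591, -0.393, 0.587]
contact_force: [0.0, 0.4, 0.3]
width: 0.612
```

```bash
python3 -c "
from m import *
st()"
```

```text
t 3.62 p [ 0.6016 -0.1554  0.2401] F [0.  0.4 0.3] w 0.612 toolx [-0.01 -0.   -1.  ] jaw [ 0.387 -0.922 -0.003] q [ 0.24  0.56 -0.06  1.55  0.04  1.04 -1.  ]
```

>>> drive_tool(rows=[[[0, 0, 0], 0], [[0, 0, -0.05], 0], [[0, 0, 0], 0], [[0, 0, 0], 0], [[0, 0, 0], 0]])

```text
t: 4.25
eef_pos: [0.6014, -0.1554, 0.2384]
tcp_rot: [0.39, 0.591, -0.393, 0.586]
contact_force: [-0.6, 0.0, -0.2]
width: 0.246
```

```bash
python3 -c "
from m import *
st()"
```

```text
t 4.25 p [ 0.6014 -0.1554  0.2384] F [-0.6  0.  -0.2] w 0.246 toolx [-0.01  0.   -1.  ] jaw [ 0.387 -0.922 -0.003] q [ 0.24  0.56 -0.06  1.55  0.04  1.04 -1.  ]
```

```bash
cat > plan.py <<'E'
from m import *
import sys
# args: cx cy stepdeg n
cx,cy,s,n=map(float,sys.argv[1:5]);o=st();p=o['eef_pos'];C=np.array([cx,cy]);v=p[:2]-C
a=np.arctan2(v[1],v[0]);print('r',np.hypot(*v).round(4),'phi',np.degrees(a).round(1))
q=v
for i in range(int(n)):
    a-=np.radians(s);t=.04*np.array([np.cos(a),np.sin(a)]);d=(t-q)/.03;q=t
    print('[[%.2f, %.2f, %.2f], 0],'%(d[0],d[1],(.238-p[2])/.03 if i==0 else 0),end=' ')
print()
E
python3 plan.py .601 -.1955 12 4
```

```text
t 4.25 p [ 0.6014 -0.1554  0.2384] F [-0.6  0.  -0.2] w 0.246 toolx [-0.01  0.   -1.  ] jaw [ 0.387 -0.922 -0.003] q [ 0.24  0.56 -0.06  1.55  0.04  1.04 -1.  ]
r 0.0401 phi 89.4
[[0.28, -0.04, -0.01], 0], [[0.26, -0.09, 0.00], 0], [[0.24, -0.14, 0.00], 0], [[0.21, -0.19, 0.00], 0],
```

>>> drive_tool(rows=[[[0.28, -0.04, 0], 0], [[0.26, -0.09, 0], 0]])

```text
t: 4.5
eef_pos: [0.6168, -0.1572, 0.2384]
tcp_rot: [0.39, 0.593, -0.393, 0.585]
contact_force: [-2.7, 3.2, 1.9]
width: 0.254
```

>>> drive_tool(rows=[[[0.24, -0.14, 0], 0], [[0.21, -0.19, 0], 0]])

```text
t: 4.75
eef_pos: [0.6322, -0.1663, 0.2384]
tcp_rot: [0.39, 0.593, -0.391, 0.585]
contact_force: [-2.3, 3.2, 1.2]
width: 0.252
```

```bash
python3 plan.py .601 -.1955 15 8
```

```text
t 4.75 p [ 0.6322 -0.1663  0.2384] F [-2.3  3.2  1.2] w 0.252 toolx [-0.01  0.   -1.  ] jaw [ 0.389 -0.921 -0.008] q [ 0.25  0.61 -0.06  1.45  0.04  1.09 -0.99]
r 0.0427 phi 43.1
[[0.14, -0.34, -0.01], 0], [[0.12, -0.33, 0.00], 0], [[0.03, -0.35, 0.00], 0], [[-0.06, -0.34, 0.00], 0], [[-0.14, -0.32, 0.00], 0], [[-0.22, -0.27, 0.00], 0], [[-0.28, -0.20, 0.00], 0], [[-0.33, -0.12, 0.00], 0],
```

>>> drive_tool(rows=[[[0.2, -0.33, 0], 0], [[0.12, -0.34, 0], 0], [[0.03, -0.36, 0], 0], [[-0.06, -0.35, 0], 0]])

```text
t: 5.25
eef_pos: [0.6421, -0.2098, 0.2383]
tcp_rot: [0.39, 0.594, -0.391, 0.585]
contact_force: [-5.0, 4.9, 3.9]
width: 0.251
```

```bash
python3 plan.py .601 -.1955 15 8
```

```text
t 5.25 p [ 0.6421 -0.2098  0.2383] F [-5.   4.9  3.9] w 0.251 toolx [-0.01  0.01 -1.  ] jaw [ 0.39  -0.921 -0.009] q [ 0.31  0.65 -0.06  1.38  0.04  1.13 -0.92]
r 0.0435 phi -19.1
[[-0.27, -0.27, -0.01], 0], [[-0.23, -0.26, 0.00], 0], [[-0.29, -0.19, 0.00], 0], [[-0.33, -0.11, 0.00], 0], [[-0.35, -0.02, 0.00], 0], [[-0.34, 0.07, 0.00], 0], [[-0.31, 0.16, 0.00], 0], [[-0.26, 0.23, 0.00], 0],
```

```bash
python3 plan.py .604 -.196 15 8|tail -2
```

```text
r 0.0405 phi -19.8
[[-0.18, -0.30, -0.01], 0], [[-0.23, -0.26, 0.00], 0], [[-0.29, -0.19, 0.00], 0], [[-0.33, -0.11, 0.00], 0], [[-0.35, -0.02, 0.00], 0], [[-0.34, 0.07, 0.00], 0], [[-0.31, 0.16, 0.00], 0], [[-0.26, 0.23, 0.00], 0],
```

>>> drive_tool(rows=[[[-0.18, -0.3, 0], 0], [[-0.24, -0.26, 0], 0], [[-0.29, -0.19, 0], 0], [[-0.33, -0.11, 0], 0], [[-0.35, -0.02, 0], 0]])

```text
t: 5.88
eef_pos: [0.6021, -0.2354, 0.2383]
tcp_rot: [0.393, 0.592, -0.388, 0.587]
contact_force: [3.7, 5.6, -1.3]
width: 0.249
```

```bash
python3 plan.py .604 -.196 15 8
```

```text
t 5.88 p [ 0.6021 -0.2354  0.2383] F [ 3.7  5.6 -1.3] w 0.249 toolx [-0.    0.01 -1.  ] jaw [ 0.391 -0.92  -0.01 ] q [ 0.37  0.6  -0.06  1.48  0.03  1.07 -0.86]
r 0.0394 phi -92.8
[[-0.34, 0.04, -0.01], 0], [[-0.31, 0.15, 0.00], 0], [[-0.27, 0.23, 0.00], 0], [[-0.20, 0.29, 0.00], 0], [[-0.12, 0.33, 0.00], 0], [[-0.03, 0.35, 0.00], 0], [[0.06, 0.34, 0.00], 0], [[0.15, 0.31, 0.00], 0],
```

>>> drive_tool(rows=[[[-0.34, 0.04, 0], 0], [[-0.32, 0.15, 0], 0], [[-0.27, 0.23, 0], 0], [[-0.2, 0.3, 0], 0], [[-0.12, 0.33, 0], 0], [[-0.03, 0.35, 0], 0]])

```text
t: 6.62
eef_pos: [0.5651, -0.2011, 0.2384]
tcp_rot: [0.393, 0.586, -0.39, 0.592]
contact_force: [0.2, -4.3, -0.3]
width: 0.248
```

```bash
python3 plan.py .604 -.196 15 10
```

```text
t 6.62 p [ 0.5651 -0.2011  0.2384] F [ 0.2 -4.3 -0.3] w 0.248 toolx [ 0.01 -0.   -1.  ] jaw [ 0.387 -0.922  0.005] q [ 0.34  0.52 -0.06  1.63  0.04  0.99 -0.91]
r 0.0392 phi -172.5
[[-0.03, 0.34, -0.01], 0], [[0.09, 0.34, 0.00], 0], [[0.17, 0.30, 0.00], 0], [[0.25, 0.25, 0.00], 0], [[0.30, 0.17, 0.00], 0], [[0.34, 0.09, 0.00], 0], [[0.35, 0.00, 0.00], 0], [[0.34, -0.09, 0.00], 0], [[0.30, -0.17, 0.00], 0], [[0.25, -0.25, 0.00], 0],
```

>>> drive_tool(rows=[[[0.03, 0.34, 0], 0], [[0.1, 0.34, 0], 0], [[0.17, 0.3, 0], 0], [[0.25, 0.25, 0], 0], [[0.3, 0.17, 0], 0], [[0.34, 0.09, 0], 0], [[0.35, 0, 0], 0]])

```text
t: 7.5
eef_pos: [0.6103, -0.1554, 0.2384]
tcp_rot: [0.391, 0.587, -0.393, 0.59]
contact_force: [-3.5, -4.9, 2.2]
width: 0.25
```

```bash
python3 plan.py .6035 -.1955 15 10
```

```text
t 7.5 p [ 0.6103 -0.1554  0.2384] F [-3.5 -4.9  2.2] w 0.25 toolx [ 0. -0. -1.] jaw [ 0.386 -0.923  0.005] q [ 0.24  0.56 -0.06  1.54  0.04  1.04 -1.01]
r 0.0407 phi 80.4
[[0.33, -0.13, -0.01], 0], [[0.29, -0.19, 0.00], 0], [[0.24, -0.26, 0.00], 0], [[0.16, -0.31, 0.00], 0], [[0.08, -0.34, 0.00], 0], [[-0.01, -0.35, 0.00], 0], [[-0.10, -0.33, 0.00], 0], [[-0.19, -0.29, 0.00], 0], [[-0.26, -0.24, 0.00], 0], [[-0.31, -0.16, 0.00], 0],
```

>>> drive_tool(rows=[[[0.33, -0.12, 0], 0], [[0.29, -0.19, 0], 0], [[0.24, -0.26, 0], 0], [[0.16, -0.31, 0], 0], [[0.08, -0.34, 0], 0], [[-0.01, -0.35, 0], 0], [[-0.1, -0.33, 0], 0], [[-0.19, -0.29, 0], 0], [[-0.26, -0.24, 0], 0]])

```text
t: 8.62
eef_pos: [0.6361, -0.2197, 0.2386]
tcp_rot: [0.394, 0.589, -0.384, 0.592]
contact_force: [6.2, -0.5, -3.5]
width: 0.25
```

```bash
python3 plan.py .6035 -.1955 15 10
```

```text
t 8.62 p [ 0.6361 -0.2197  0.2386] F [ 6.2 -0.5 -3.5] w 0.25 toolx [ 0.01  0.01 -1.  ] jaw [ 0.394 -0.919 -0.004] q [ 0.34  0.63 -0.07  1.41  0.03  1.09 -0.9 ]
r 0.0406 phi -36.5
[[-0.26, -0.24, -0.02], 0], [[-0.30, -0.18, 0.00], 0], [[-0.33, -0.10, 0.00], 0], [[-0.35, -0.01, 0.00], 0], [[-0.34, 0.08, 0.00], 0], [[-0.30, 0.17, 0.00], 0], [[-0.25, 0.24, 0.00], 0], [[-0.18, 0.30, 0.00], 0], [[-0.10, 0.33, 0.00], 0], [[-0.01, 0.35, 0.00], 0],
```

>>> drive_tool(rows=[[[-0.26, -0.24, 0], 0], [[-0.3, -0.18, 0], 0], [[-0.34, -0.1, 0], 0], [[-0.35, -0.01, 0], 0], [[-0.34, 0.08, 0], 0], [[-0.3, 0.17, 0], 0], [[-0.25, 0.24, 0], 0], [[-0.18, 0.3, 0], 0], [[-0.1, 0.33, 0], 0], [[-0.01, 0.35, 0], 0]])

```text
t: 9.88
eef_pos: [0.5647, -0.1955, 0.2384]
tcp_rot: [0.396, 0.582, -0.383, 0.598]
contact_force: [3.8, -3.0, -3.6]
width: 0.254
```

```bash
python3 plan.py .6035 -.1955 15 10; python3 - <<'E'
from m import *
im,_=snap('scene','s3');im2,_=snap('top','t3')
a=cv2.resize(im[180:240,190:250,::-1],(400,400),interpolation=cv2.INTER_NEAREST);b=cv2.resize(im2[130:190,265:325,::-1],(400,400),interpolation=cv2.INTER_NEAREST)
cv2.imwrite('pics/c3.png',np.hstack([a,b]))
E
```

```text
t 9.88 p [ 0.5647 -0.1955  0.2384] F [ 3.8 -3.  -3.6] w 0.254 toolx [ 0.03  0.   -1.  ] jaw [ 0.393 -0.92   0.009] q [ 0.34  0.5  -0.08  1.66  0.03  0.96 -0.91]
r 0.0388 phi 180.0
[[0.01, 0.35, -0.01], 0], [[0.13, 0.32, 0.00], 0], [[0.21, 0.28, 0.00], 0], [[0.28, 0.21, 0.00], 0], [[0.32, 0.13, 0.00], 0], [[0.35, 0.05, 0.00], 0], [[0.35, -0.05, 0.00], 0], [[0.32, -0.13, 0.00], 0], [[0.28, -0.21, 0.00], 0], [[0.21, -0.28, 0.00], 0],
```

View pics/c3.png

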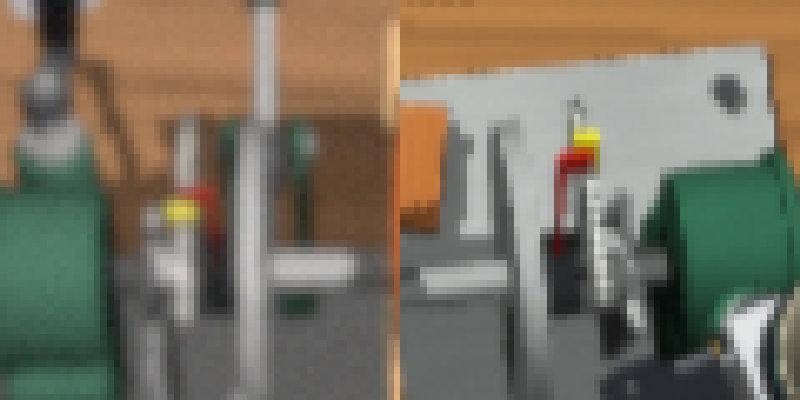

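```bash
cat > pm.py <<'E'
from m import *
yaw=.105;ex=np.array([np.cos(yaw),np.sin(yaw),0]);A=np.array([.652,-.243,.125])
def theta(n,u,v,r=.095):
    th=.4
    for _ in range(30):
        p=ray_z(n,u,v,.125+r*np.cos(th));xs=(p-A)@ex;th=np.arctan2(xs,.001+r*np.cos(th)) if 0 else np.arcsin(np.clip(xs/r,-1,1))
    return np.degrees(th),p
def soft(im,roi,kind):
    x0,y0,x1,y1=roi;c=im[y0:y1,x0:x1].astype(float);R,G,B=c[...,0],c[...,1],c[...,2]
    w=np.clip(R-1.6*np.maximum(G,B)-20,0,None) if kind=='red' else np.clip(np.minimum(R,G)-1.6*B-20,0,None)*(G>.75*R)
    v,u=np.mgrid[y0:y1,x0:x1];return w,(w*u).sum()/w.sum(),(w*v).sum()/w.sum()
def rep(fn,n,roi,show=False):
    im=np.load(f'pics/{fn}.npz')['im']
    for k in('red','yellow'):
        w,u,v=soft(im,roi,k)
        if show: print(k,'rows',roi[1],'cols',roi[0]);print(w.astype(int))
        th,p=theta(n,u,v);print(fn,k,'px',round(u,2),round(v,2),'th',th.round(2),p.round(4))
E
python3 - <<'E'
from pm import *
rep('top0','top',(286,146,300,162),1);rep('t1','top',(286,146,300,162));rep('t3','top',(286,146,300,162),1)
rep('scene0','scene',(211,198,228,218),1);rep('s1','scene',(211,198,228,218));rep('s2','scene',(211,198,228,218));rep('s3','scene',(211,198,228,218),1)
E
```

```text
red rows 146 cols 286
[[ 0  0  0  0  0  0  0  0  0  0  0  0  0  0]
 [ 0  0  0  0  0  0  0  0  0  0  0  0  0  0]
 [ 0  0  0  0  0  0  0  0  0  0  0  0  0  0]
 [ 0  0  0  0  0  0  0  0  0  0  0  0  0  0]
 [ 0  0  0  0  0  0  0  0  0  0  0  0  0  0]
 [ 0  0  0  0  0  0  0  0  0  0  0  0  0  0]
 [ 0  0  0  0  0  0  0  0  0  0  0  0  0  0]
 [ 0  0  0  0  0  0  0  0  0  0  0  0  0  0]
 [ 0  0  0  0  0  0  0  0  0  0  0  0  0  0]
 [ 0  0  0  0  0  0  0  0  0  0  0  0  0  0]
 [ 0  0  0  0  0  0  0  0  0  0  0  0  0  0]
 [ 0  0  0  7 60 86 55 24  0  0  0  0  0  0]
 [ 0  0  0 17 70 75 57 28  0  0  0  0  0  0]
 [ 0  0  0 17  6  0  0  0  0  0  0  0  0  0]
 [ 0  0  0  5  0  0  0  0  0  0  0  0  0  0]
 [ 0  0  0  0  0  0  0  0  0  0  0  0  0  0]]
top0 red px 290.97 157.61 th 17.4 [ 0.666  -0.1045  0.2157]
yellow rows 146 cols 286
[[  0   0   0   0   0   0   0   0   0   0   0   0   0   0]
 [  0   0   0   0   0   0   0   0   0   0   0   0   0   0]
 [  0   0   0   0   0   0   0   0   0   0   0   0   0   0]
 [  0   0   0   0   0   0   0   4   0   0   0   0   0   0]
 [  0   0   0   0   0  87 111 118  6
[... 6895 characters left out ...]
0  0  0  0  0  0  0  0  0  0  0  0  0  0  0]
 [ 0  0  0  0  0  0  0  0  0  0  0  0  0  0  0  0  0]
 [ 0  0  0  0  0  0  0  0  0  0  0  0  0  0  0  0  0]
 [ 0  0  0  0  0  0  0  0  0  0  0  0  0  0  0  0  0]
 [ 0  0  0  0  3  6 14 16  0  0  0  0  0  0  0  0  0]
 [ 0  0  0  0 18 33 37 31  4  0  0  0  0  0  0  0  0]
 [ 0  0  0  0 14 21 16 12  0  0  0  0  0  0  0  0  0]
 [ 0  0  0  0  0  0  0  0  0  0  0  0  0  0  0  0  0]
 [ 0  0  0  0  0  0  0  0  0  0  0  0  0  0  0  0  0]
 [ 0  0  0  0  0  0  0  0  0  0  0  0  0  0  0  0  0]
 [ 0  0  0  0  0  0  0  0  0  0  0  0  0  0  0  0  0]
 [ 0  0  0  0  0  0  0  0  0  0  0  0  0  0  0  0  0]]
s3 yellow px 216.72 211.11 th 29.6 [ 0.6851 -0.1096  0.2076]
```

```bash
cat >> pm.py <<'E'
def tri(a,b):
    P=[]
    for n in('top','scene'):
        f,cx,cy,R,t=cam(n);P.append(np.array([[f,0,cx],[0,f,cy],[0,0,1]])@np.c_[R,t])
    X=cv2.triangulatePoints(P[0],P[1],np.array(a,float),np.array(b,float)).ravel();return X[:3]/X[3]
E
python3 - <<'E'
from pm import *
for t,s,name in(((290.97,157.61),(219.93,205.09),'red0'),((292.43,150.8),(216.36,211.44),'yel0'),((290.72,153.53),(220.28,209.11),'red3')):
    X=tri(t,s);d=X-A;xs=d@ex;print(name,X.round(4),'xs',xs.round(4),'z',d[2].round(4),'ang',np.degrees(np.arctan2(xs,d[2])).round(2),'r',np.hypot(xs,d[2]).round(4))
E
```

```text
red0 [ 0.6654 -0.1028  0.2174] xs 0.0281 z 0.0924 ang 16.88 r 0.0966
yel0 [ 0.6892 -0.1098  0.2096] xs 0.051 z 0.0846 ang 31.06 r 0.0988
red3 [ 0.6794 -0.1009  0.2121] xs 0.0421 z 0.0871 ang 25.81 r 0.0968
```

>>> drive_tool(rows=[[[0.03, 0.35, 0], 0], [[0.13, 0.32, 0], 0], [[0.21, 0.28, 0], 0], [[0.28, 0.21, 0], 0], [[0.32, 0.13, 0], 0], [[0.35, 0.05, 0], 0], [[0.35, -0.05, 0], 0], [[0.32, -0.13, 0], 0], [[0.28, -0.21, 0], 0]])

```text
t: 11.1
eef_pos: [0.629, -0.1633, 0.2385]
tcp_rot: [0.395, 0.587, -0.384, 0.593]
contact_force: [-1.6, 2.4, 3.2]
width: 0.251
```

```bash
python3 plan.py .6035 -.1955 15 10
```

```text
t 11.1 p [ 0.629  -0.1633  0.2385] F [-1.6  2.4  3.2] w 0.251 toolx [ 0.02  0.01 -1.  ] jaw [ 0.393 -0.92  -0.001] q [ 0.26  0.59 -0.07  1.49  0.04  1.05 -0.98]
r 0.0411 phi 51.6
[[0.22, -0.28, -0.02], 0], [[0.17, -0.30, 0.00], 0], [[0.09, -0.34, 0.00], 0], [[-0.01, -0.35, 0.00], 0], [[-0.10, -0.33, 0.00], 0], [[-0.18, -0.30, 0.00], 0], [[-0.25, -0.24, 0.00], 0], [[-0.30, -0.17, 0.00], 0], [[-0.34, -0.09, 0.00], 0], [[-0.35, 0.01, 0.00], 0],
```

>>> drive_tool(rows=[[[0.22, -0.27, 0], 0], [[0.17, -0.31, 0], 0], [[0.09, -0.34, 0], 0], [[-0.01, -0.35, 0], 0], [[-0.1, -0.33, 0], 0], [[-0.18, -0.3, 0], 0], [[-0.25, -0.24, 0], 0], [[-0.3, -0.17, 0], 0], [[-0.34, -0.09, 0], 0]])

```text
t: 12.22
eef_pos: [0.6101, -0.2351, 0.2384]
tcp_rot: [0.399, 0.588, -0.38, 0.592]
contact_force: [2.8, 6.1, 0.1]
width: 0.251
```

```bash
python3 plan.py .6035 -.1955 15 10
```

```text
t 12.22 p [ 0.6101 -0.2351  0.2384] F [2.8 6.1 0.1] w 0.251 toolx [ 0.02  0.02 -1.  ] jaw [ 0.393 -0.919 -0.01 ] q [ 0.39  0.6  -0.08  1.48  0.02  1.06 -0.86]
r 0.0401 phi -80.5
[[-0.35, -0.01, -0.01], 0], [[-0.34, 0.08, 0.00], 0], [[-0.31, 0.16, 0.00], 0], [[-0.25, 0.24, 0.00], 0], [[-0.18, 0.30, 0.00], 0], [[-0.10, 0.33, 0.00], 0], [[-0.01, 0.35, 0.00], 0], [[0.08, 0.34, 0.00], 0], [[0.16, 0.31, 0.00], 0], [[0.24, 0.25, 0.00], 0],
```

Another ~80° to φ≈-160°, then measure.

>>> drive_tool(rows=[[[-0.34, 0, 0], 0], [[-0.34, 0.08, 0], 0], [[-0.31, 0.16, 0], 0], [[-0.25, 0.24, 0], 0], [[-0.18, 0.3, 0], 0], [[-0.07, 0.25, 0], 0]])

```text
t: 12.98
eef_pos: [0.5688, -0.2122, 0.2385]
tcp_rot: [0.399, 0.581, -0.382, 0.597]
contact_force: [0.8, -3.8, 0.1]
width: 0.255
```

```bash
cat > look.py <<'E'
from pm import *
import sys
k=sys.argv[1];im,_=snap('scene','s'+k);im2,_=snap('top','t'+k)
a=cv2.resize(im[195:225,205:235,::-1],(400,400),interpolation=cv2.INTER_NEAREST);b=cv2.resize(im2[140:170,275:305,::-1],(400,400),interpolation=cv2.INTER_NEAREST)
cv2.imwrite(f'pics/c{k}.png',np.hstack([a,b]))
for c in('red','yellow'):
    _,u,v=soft(im2,(286,144,300,158),c);_,x,y=soft(im,(211,200,228,218),c)
    d=tri((u,v),(x,y))-A;xs=d@ex;print(c,'top',round(u,2),round(v,2),'scene',round(x,2),round(y,2),'xs',xs.round(4),'ang',np.degrees(np.arctan2(xs,d[2])).round(2),'r',np.hypot(xs,d[2]).round(4))
E
python3 plan.py .6035 -.1955 10 4;python3 look.py 4
```

```text
t 12.97 p [ 0.5688 -0.2122  0.2385] F [ 0.8 -3.8  0.1] w 0.255 toolx [ 0.03  0.01 -1.  ] jaw [ 0.389 -0.921  0.006] q [ 0.37  0.52 -0.08  1.63  0.03  0.97 -0.88]
r 0.0385 phi -154.4
[[-0.13, 0.20, -0.02], 0], [[-0.04, 0.23, 0.00], 0], [[-0.00, 0.23, 0.00], 0], [[0.04, 0.23, 0.00], 0], 
red top 289.41 151.97 scene 220.71 211.48 xs 0.0485 ang 30.53 r 0.0955
yellow top 292.52 150.66 scene 216.47 211.42 xs 0.0513 ang 31.11 r 0.0993
```

View pics/c4.png

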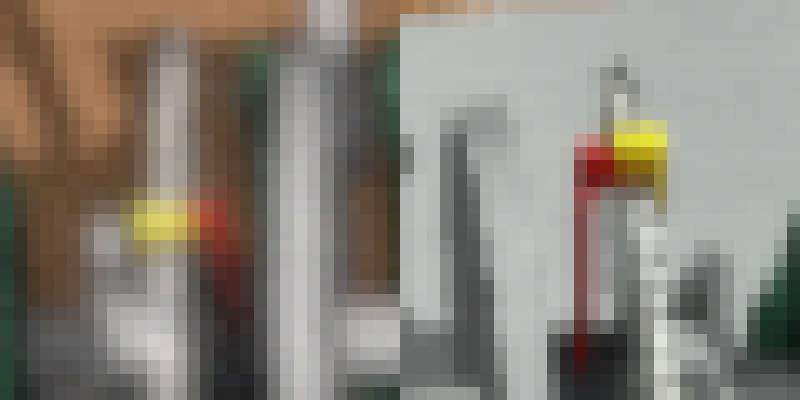

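```bash
python3 - <<'E'
from pm import *
im=np.load('pics/s4.npz')['im'];print('scene rows206-217 cols 213-225')
for c in range(3): print('RGB'[c]);print(im[206:218,213:225,c])
im=np.load('pics/t4.npz')['im'];print('top rows146-158 cols 286-297')
for c in range(3): print('RGB'[c]);print(im[146:158,286:297,c])
# pixel shift for +1deg at red/yellow, and expected px of coincident points
ey=np.array([-np.sin(yaw),np.cos(yaw),0])
for n in('top','scene'):
  for r in(.095,.097,.099):
    for y in(.140,.132):
      for th in(30,31,32):
        p=A+ey*y+ex*r*np.sin(np.radians(th))+np.array([0,0,r*np.cos(np.radians(th))]);print(n,r,y,th,np.round(proj(n,p),2),end=' ')
      print()
E
```

```text
scene rows206-217 cols 213-225
R
[[106 102 112 146 170 156 123 102  96  85  69  75]
 [101  99 113 148 171 161 126 105  98  90  74  77]
 [ 99  99 114 148 174 162 134 113 105  90  76  76]
 [100 109 132 168 185 172 148 130 116 100  84  81]
 [114 126 167 199 208 195 178 159 136 111  84  83]
 [133 145 192 218 221 209 184 166 143 116  89  88]
 [155 147 178 200 204 190 160 138 129 111  93  89]
 [156 137 145 168 173 151 120 108 115 103  87  84]
 [140 123 131 157 165 140  99  87  95  88  78  85]
 [123 114 129 160 176 143  91  73  77  76  67  84]
 [127 124 131 163 179 145  90  61  66  71  67  83]
 [151 153 153 166 172 139  93  63  57  67  64  82]]
G
[[ 77  76  92 134 164 151 113  83  72  63  60  77]
 [ 75  74  93 136 166 156 115  83  74  67  63  79]
 [ 72  74  95 138 169 154 119  88  76  65  63  75]
 [ 77  88 117 157 178 160 121  89  72  66  67  81]
 [ 98 111 155 189 198 175 127  84  65  68  66  83]
 [125 135 181 206 210 187 129  76  59  68  68  86]
 [150 140 165 187 192 170 119  69  53  63  68  83]
 [154 127 132 156 164 140  98  62  52  51  62  80]
 [137 117 119 150 159 134  89  59  44  42  5
[... 3094 characters left out ...]
7] top 0.099 0.132 32 [291.37 150.47] 
scene 0.095 0.14 30 [220.02 211.25] scene 0.095 0.14 31 [220.01 211.73] scene 0.095 0.14 32 [220.   212.21] 
scene 0.095 0.132 30 [217.58 211.28] scene 0.095 0.132 31 [217.57 211.76] scene 0.095 0.132 32 [217.56 212.25] 
scene 0.097 0.14 30 [219.97 211.04] scene 0.097 0.14 31 [219.96 211.53] scene 0.097 0.14 32 [219.95 212.03] 
scene 0.097 0.132 30 [217.52 211.08] scene 0.097 0.132 31 [217.51 211.57] scene 0.097 0.132 32 [217.5  212.06] 
scene 0.099 0.14 30 [219.91 210.84] scene 0.099 0.14 31 [219.91 211.34] scene 0.099 0.14 32 [219.9  211.84] 
scene 0.099 0.132 30 [217.46 210.87] scene 0.099 0.132 31 [217.45 211.37] scene 0.099 0.132 32 [217.44 211.88]
```

>>> drive_tool(rows=[[[-0.09, 0.28, 0], 0], [[-0.01, 0.3, 0], 0], [[0.05, 0.3, 0], 0], [[0, 0, 0], 0]])

```text
t: 13.58
eef_pos: [0.5668, -0.1829, 0.2385]
tcp_rot: [0.399, 0.582, -0.382, 0.597]
contact_force: [1.5, -0.3, -0.3]
width: 0.251
```

```bash
python3 plan.py .6035 -.1955 10 4;python3 look.py 5;python3 - <<'E'
from pm import *
im=np.load('pics/s5.npz')['im'].astype(int)[205:218]
print('scene yel',(np.minimum(im[...,0],im[...,1])-im[...,2])[:,215:220].T);print('red',(im[...,0]-im[...,1:].max(2))[:,218:223].T)
im=np.load('pics/t5.npz')['im'].astype(int)[146:157]
print('top R',im[:,287:295,0].T,'G',im[:,287:295,1].T)
E
```

```text
t 13.57 p [ 0.5668 -0.1829  0.2385] F [ 1.5 -0.3 -0.3] w 0.251 toolx [ 0.03  0.01 -1.  ] jaw [ 0.39  -0.921  0.004] q [ 0.33  0.5  -0.08  1.66  0.03  0.95 -0.93]
r 0.0388 phi 161.0
[[0.06, 0.23, -0.02], 0], [[0.13, 0.19, 0.00], 0], [[0.16, 0.17, 0.00], 0], [[0.19, 0.14, 0.00], 0], 
red top 289.26 151.62 scene 220.64 211.52 xs 0.0495 ang 30.85 r 0.0966
yellow top 292.35 150.83 scene 216.39 211.45 xs 0.0509 ang 31.06 r 0.0987
scene yel [[ 17  15  16  17  36  70  92  81  45  15   3   2   0]
 [ 11  10   9  13  28  69 104  97  49  17   6   1   2]
 [ 10   8   9   8  23  64 102  95  45  11   2   2   0]
 [  7   7   7   7  19  56  92  82  39  11   2   1   1]
 [ 10  10   9   9  15  35  59  55  28   8   1   3   2]]
red [[ 6  4  5  5  9 18 23 22 12  4  3  2  2]
 [10 10 10 12 22 44 58 46 27 10  4  1  0]
 [21 17 20 22 35 71 95 80 51 29 15 10  3]
 [23 23 23 24 40 69 91 81 60 44 35 29 15]
 [22 23 20 23 30 44 54 48 46 38 39 38 28]]
top R [[180 181 180 181 186 181 178 178 179 177 174]
 [178 180 180 184 194 164 127 119 133 128 122]
 [171 175 173 179 195 163 116 115 143 152 154]
 [152 149 137 140 158 143 107 111 131 138 139]
 [149 193 187 198 219 177 137 115 113 123 127]
 [138 152 171 195 224 181 137 116 113 159 171]
 [170 171 178 211 229 184 136 111 126 178 173]
 [175 175 178 205 225 183 156 146 143 145 160]] G [[185 186 184 185 183 180 178 180 180 178 177]
 [184 184 184 182 142  88  67  67  75  77  77]
 [177 179 177 174 115  48  19  48 108 127 131]
 [154 151 138 133 105  59  36  57 116 137 139]
 [151 196 189 195 212 159 108  96 110 126 130]
 [142 155 172 191 220 169 113 104 112 161 174]
 [174 175 181 209 226 170 114  98 124 180 175]
 [180 180 181 203 224 174 139 133 132 141 162]]
```

View pics/c5.png

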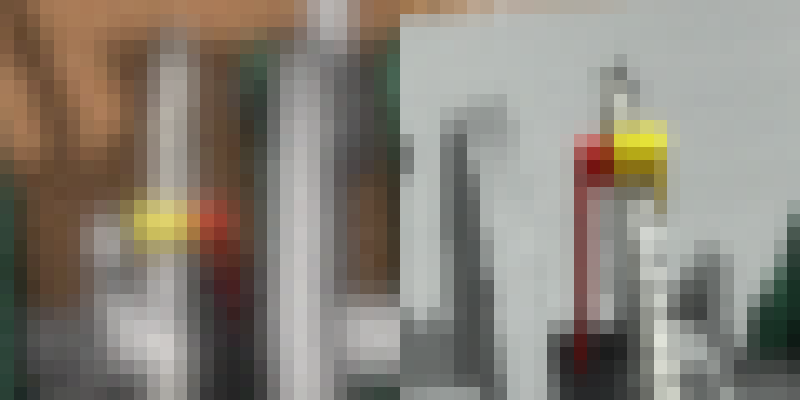

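The pointer is in line to within about 0.2° by two-view measurement, after 2.80 turns. Letting go of the crank.

>>> drive_tool(rows=[[[0, 0, 0], 0], [[0, 0, 0], 0], [[0, 0, 0], 0], [[0, 0, 0], 0], [[0, 0, 0], 0]], hand=0)

```text
t: 14.3
eef_pos: [0.567, -0.182, 0.2382]
tcp_rot: [0.4, 0.582, -0.381, 0.596]
contact_force: [1.0, 0.3, 0.2]
width: 0.748
```

>>> drive_tool(rows=[[[0, 0, 0.4], 0], [[0, 0, 0.9], 0], [[0, 0, 1], 0], [[0, 0, 0.5], 0]])

```text
t: 14.8
eef_pos: [0.5664, -0.182, 0.3261]
tcp_rot: [0.4, 0.582, -0.381, 0.596]
contact_force: [0.3, -0.4, -0.8]
width: 1.001
```

```bash
python3 look.py 6; python3 - <<'E'
from m import *
st()
for n,f in(('top','t6'),('scene','s6'),('top','top0'),('scene','scene0')):
    z=np.load(f'pics/{f}.npz');P=cloud(n,z['im'],z['d']);V=z['im'].max(2)
    k=(abs(P[...,0]-.46)<.04)&(abs(P[...,1]+.105)<.03)&(P[...,2]>.145)&(P[...,2]<.21)&(V<60);q=P[k]
    vv,uu=np.nonzero(k);print(f,len(q),q.mean(0).round(4),q.min(0).round(3),q.max(0).round(3),uu.mean().round(2),vv.mean().round(2))
im=cv2.imread('pics/t6.png');cv2.imwrite('pics/t6c.png',cv2.resize(im[120:240,240:360],(600,600),interpolation=cv2.INTER_CUBIC))
E
```

```text
red top 289.27 151.63 scene 220.64 211.54 xs 0.0495 ang 30.87 r 0.0965
yellow top 292.35 150.83 scene 216.37 211.43 xs 0.0509 ang 31.04 r 0.0988
t 14.9 p [ 0.567  -0.1821  0.3262] F [-0.1 -0.6  0.6] w 0.997 toolx [ 0.03  0.01 -1.  ] jaw [ 0.389 -0.921  0.003] q [ 0.33  0.43 -0.08  1.53  0.02  1.16 -0.92]
t6 39 [ 0.4586 -0.1036  0.1869] [ 0.45  -0.115  0.18 ] [ 0.469 -0.093  0.194] 289.54 223.28
s6 6 [ 0.4651 -0.1026  0.1857] [ 0.461 -0.107  0.183] [ 0.469 -0.098  0.19 ] 229.0 177.5
top0 38 [ 0.4586 -0.1039  0.1878] [ 0.45  -0.115  0.179] [ 0.469 -0.093  0.194] 289.63 223.26
scene0 6 [ 0.467  -0.1023  0.1871] [ 0.464 -0.106  0.185] [ 0.47  -0.098  0.189] 229.0 177.5
```

View pics/t6c.png

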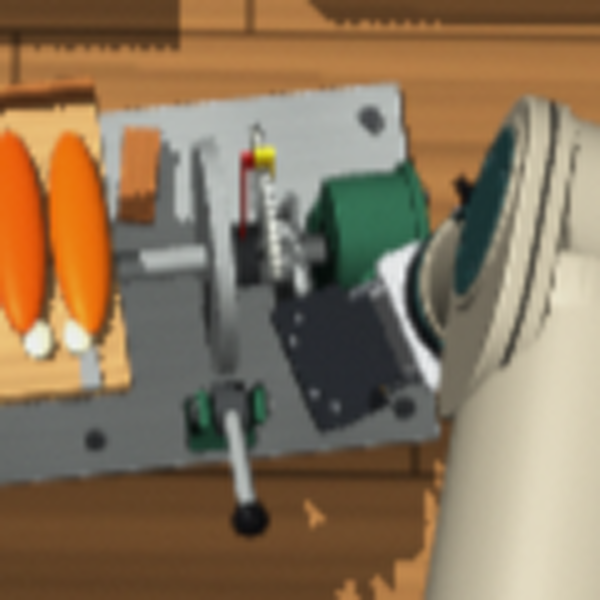

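Crank is released and the pointer has not moved. Knob is at ~(0.459,-0.104,0.179), giving 35° above level and the pivot at ~(0.534,-0.096). Next: move over the rod, turn the jaw along stand y, and shut the fingers.

>>> drive_tool(rows=[[[-0.9, 0.2, 0], -0.6], [[-0.9, 0.8, 0], -0.6], [[-0.9, 0.9, 0], -0.6], [[-0.2, 0.7, 0], 0], [[0, 0, 0], 0]], hand=255)

```text
t: 15.52
eef_pos: [0.4758, -0.1024, 0.3244]
tcp_rot: [0.489, 0.51, -0.473, 0.526]
contact_force: [0.2, -1.0, -0.8]
width: 0.504
```

```bash
python3 -c "
from m import *
st()
im,d=snap('top','t7');snap('scene','s7')
cv2.imwrite('pics/t7c.png',cv2.resize(im[120:240,240:360,::-1],(600,600),interpolation=cv2.INTER_CUBIC))"
```

```text
t 15.53 p [ 0.4758 -0.1024  0.3244] F [ 0.2 -1.  -0.8] w 0.504 toolx [ 0.03  0.   -1.  ] jaw [ 0.074 -0.997  0.002] q [ 0.19  0.25 -0.04  1.81  0.    1.05 -1.35]
```

View pics/t7c.png

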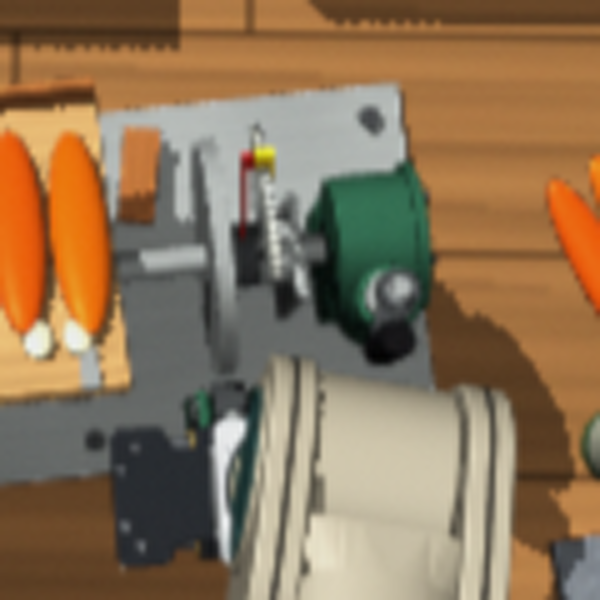

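```bash
python3 -c "
import cv2
im=cv2.imread('pics/s7.png');cv2.imwrite('pics/s7c.png',cv2.resize(im[60:260,130:330],(600,600),interpolation=cv2.INTER_CUBIC))"
```

```text
(no output)
```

View pics/s7c.png

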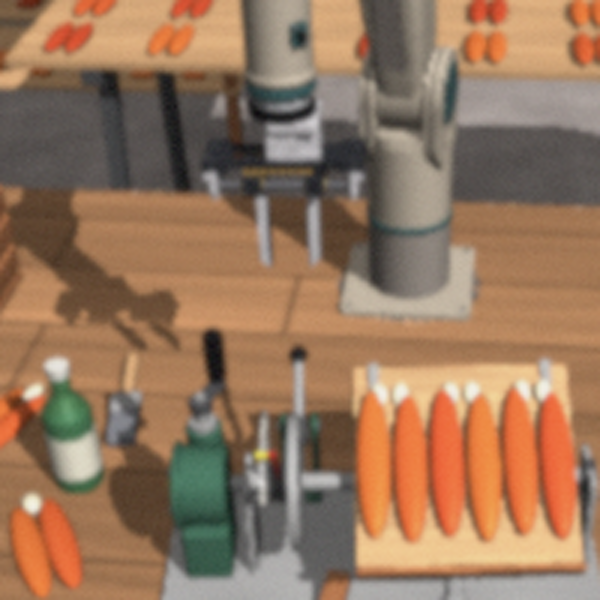

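>>> drive_tool(rows=[[[0.2, 0, -0.7], 0], [[0, 0, -0.9], 0], [[0, 0, -0.9], 0], [[0, 0, -0.9], 0], [[0, 0, -0.5], 0], [[0, 0, 0], 0]])

```text
t: 16.38
eef_pos: [0.4856, -0.1135, 0.2025]
tcp_rot: [0.491, 0.505, -0.477, 0.525]
contact_force: [0.6, 0.6, 0.2]
width: 0.006
```

```bash
python3 -c "
from m import *
st()"
```

```text
t 16.38 p [ 0.4856 -0.1135  0.2025] F [0.6 0.6 0.2] w 0.006 toolx [ 0.03 -0.   -1.  ] jaw [ 0.061 -0.998  0.007] q [ 0.2   0.4  -0.03  1.97  0.02  0.74 -1.35]
```

>>> drive_tool(rows=[[[-0.1, 0.4, -0.2], 0], [[0, 0.03, -0.3], 0], [[0, 0.03, -0.1], 0]])

```text
t: 16.75
eef_pos: [0.4839, -0.0999, 0.1846]
tcp_rot: [0.492, 0.504, -0.477, 0.525]
contact_force: [-0.3, -0.3, 0.2]
width: 0.007
```

```bash
python3 -c "
from m import *
st()"
```

```text
t 16.75 p [ 0.4839 -0.0999  0.1846] F [-0.3 -0.3  0.2] w 0.007 toolx [ 0.04 -0.01 -1.  ] jaw [ 0.06  -0.998  0.008] q [ 0.17  0.42 -0.03  2.    0.02  0.69 -1.38]
```

>>> drive_tool(rows=[[[0, -0.03, -0.2], 0], [[0, 0, -0.2], 0], [[0, 0, -0.15], 0]])

```text
t: 17.12
eef_pos: [0.485, -0.1011, 0.1681]
tcp_rot: [0.492, 0.503, -0.477, 0.526]
contact_force: [-0.0, 0.5, 5.5]
width: 0.002
```

>>> drive_tool(rows=[[[0, 0, -0.15], 0], [[0, 0, -0.15], 0]])

```text
t: 17.38
eef_pos: [0.4856, -0.1016, 0.1595]
tcp_rot: [0.493, 0.503, -0.477, 0.527]
contact_force: [-0.3, -0.3, 6.1]
width: 0.009
```

>>> drive_tool(rows=[[[-0.05, 0, -0.13], 0], [[-0.03, 0, -0.13], 0]])

```text
t: 17.62
eef_pos: [0.4827, -0.1021, 0.1519]
tcp_rot: [0.493, 0.503, -0.477, 0.526]
contact_force: [-1.3, 0.0, 5.0]
width: 0.008
```

>>> drive_tool(rows=[[[-0.05, 0, -0.12], 0]])

```text
t: 17.75
eef_pos: [0.4812, -0.1023, 0.1484]
tcp_rot: [0.493, 0.502, -0.477, 0.527]
contact_force: [-0.1, 0.0, 4.1]
width: 0.007
```

>>> drive_tool(rows=[[[-0.03, 0, -0.12], 0]])

```text
t: 17.88
eef_pos: [0.48, -0.1025, 0.1448]
tcp_rot: [0.493, 0.502, -0.477, 0.526]
contact_force: [-1.4, 0.7, 4.4]
width: 0.003
```

>>> drive_tool(rows=[[[-0.02, 0, -0.12], 0]])

```text
t: 18.0
eef_pos: [0.479, -0.1026, 0.141]
tcp_rot: [0.493, 0.503, -0.477, 0.526]
contact_force: [-1.9, -0.2, 5.3]
width: 0.001
```

>>> drive_tool(rows=[[[-0.02, 0, -0.12], 0]])

```text
t: 18.12
eef_pos: [0.4781, -0.1027, 0.1371]
tcp_rot: [0.492, 0.503, -0.478, 0.526]
contact_force: [-1.2, 0.3, 4.8]
width: 0.002
```

>>> drive_tool(rows=[[[-0.02, 0, -0.12], 0]])

```text
t: 18.25
eef_pos: [0.4774, -0.1028, 0.1332]
tcp_rot: [0.492, 0.503, -0.478, 0.526]
contact_force: [-1.0, 0.1, 4.1]
width: 0.004
```

>>> drive_tool(rows=[[[-0.02, 0, -0.12], 0]])

```text
t: 18.38
eef_pos: [0.477, -0.1028, 0.1294]
tcp_rot: [0.493, 0.502, -0.478, 0.526]
contact_force: [-0.8, -0.6, 4.4]
width: 0.007
```

>>> drive_tool(rows=[[[-0.12, 0, -0.12], 0]])

```text
t: 18.5
eef_pos: [0.4763, -0.1028, 0.1261]
tcp_rot: [0.494, 0.501, -0.476, 0.528]
contact_force: [3.3, 1.0, 5.3]
width: 0.005
```

>>> drive_tool(rows=[[[-0.1, 0, -0.12], 0]])

```text
t: 18.62
eef_pos: [0.4761, -0.1029, 0.1231]
tcp_rot: [0.495, 0.499, -0.475, 0.53]
contact_force: [1.5, 0.9, 8.2]
width: 0.003
```

>>> drive_tool(rows=[[[-0.04, 0, -0.12], 0]])

```text
t: 18.75
eef_pos: [0.4764, -0.1028, 0.1203]
tcp_rot: [0.496, 0.498, -0.474, 0.53]
contact_force: [-3.7, 1.0, 16.9]
width: 0.005
```

>>> drive_tool(rows=[[[-0.02, 0, -0.12], 0]])

```text
t: 18.88
eef_pos: [0.4765, -0.1028, 0.1179]
tcp_rot: [0.496, 0.498, -0.473, 0.531]
contact_force: [-3.9, 0.3, 22.8]
width: 0.004
```

It turned at 4–5 N, then stiffened sharply below level to 22.8 N (contact ~50–55 mm out, about 20 N at 60 mm): firmly tight. Letting go.

>>> drive_tool(rows=[[[0, 0, 0.4], 0], [[0, 0, 0.8], 0]])

```text
t: 19.12
eef_pos: [0.4748, -0.1022, 0.1531]
tcp_rot: [0.495, 0.499, -0.474, 0.53]
contact_force: [-0.0, 0.4, 0.4]
width: 0.005
```

>>> drive_tool(rows=[[[-0.3, 0, 1], 0], [[-0.5, 0, 1], 0], [[-0.8, 0, 1], 0], [[-1, 0, 1], 0], [[-1, 0, 0.5], 0], [[0, 0, 0], 0]])

```text
t: 19.88
eef_pos: [0.3634, -0.1013, 0.2922]
tcp_rot: [0.495, 0.499, -0.473, 0.531]
contact_force: [0.2, -0.2, 0.1]
width: 0.006
```

```bash
python3 look.py 8; python3 - <<'E'
from m import *
st()
for n,f in(('top','t8'),('scene','s8')):
    z=np.load(f'pics/{f}.npz');P=cloud(n,z['im'],z['d']);V=z['im'].max(2)
    k=(abs(P[...,0]-.445)<.04)&(abs(P[...,1]+.105)<.03)&(P[...,2]>.07)&(P[...,2]<.2)&(V<60);q=P[k]
    if len(q): print(f,len(q),q.mean(0).round(4),q.max(0).round(3))
im=cv2.imread('pics/t8.png');b=cv2.imread('pics/s8.png')
cv2.imwrite('pics/c8b.png',np.hstack([cv2.resize(im[120:240,240:360],(400,400)),cv2.resize(b[130:250,160:280],(400,400))]))
E
```

```text
red top 289.24 151.63 scene 220.65 211.57 xs 0.0496 ang 30.93 r 0.0964
yellow top 292.35 150.83 scene 216.43 211.44 xs 0.0509 ang 31.05 r 0.0987
t 19.98 p [ 0.3651 -0.1012  0.2914] F [ 0.8  0.4 -0.1] w 0.007 toolx [ 0.05 -0.01 -1.  ] jaw [ 0.062 -0.998  0.01 ] q [ 0.23  0.09 -0.03  2.12 -0.    0.88 -1.31]
t8 34 [ 0.4439 -0.1047  0.1115] [ 0.453 -0.095  0.118]
s8 5 [ 0.4479 -0.1043  0.1117] [ 0.451 -0.101  0.115]
```

View pics/c8b.png

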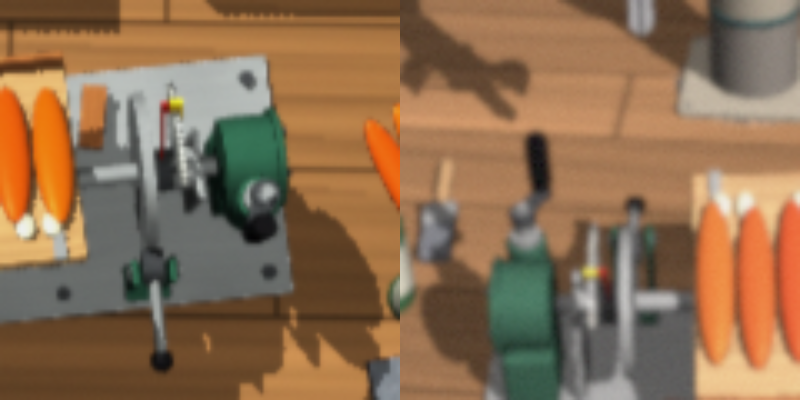

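Lever down at about -13° (knob in the left half at (161,360)). Pointer and yellow tab are side by side, and nothing else has moved. The arm is clear, so I'm handing in.

```bash
python3 -c "
from plant import manip
print(manip.sign_off())"
```

```text
the job is handed in; nothing more can be done
None
```

I wound the crank 2.8 turns clockwise and released it, then pressed the clamp lever down until it was firmly tight. I drew the arm clear and handed the job in at about 20 s.

- **Pointer:** the last two-view check, after clamping, put it at 30.9° and the yellow marker at 31.1°, so in line. Estimating this by hand from face edges in single views varied by about ±0.3°. The pointer did not move noticeably when I let go or when I clamped.
- **Crank:** side force on the handle stayed below about 9 N, with the gripper at its fixed grip force (half of its most).
- **Clamp lever:** it turned at 4–6 N and stiffened just below level. I stopped at 22.8 N measured about 50–58 mm out, which is roughly 19–22 N at 60 mm. That is above the 14–18 N good push but below the 25 N limit. It stayed at about 13° below level.
- **At the end:** wrist force read about zero. In the close-up pictures of the stand, nothing else looked moved; I did not check the whole table.

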